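Find the slack joint of a battery module and pack it with the shim

TASK

The stack of battery cells still has slack at one of its three joints. Take the red-tabbed packing shim from its rack and feel for that joint by trying the shim in the slots of the white cover, going gently and drawing it out again wherever it jams. Where it slides through, keep hold of it and bring it fully home until its shoulder sits on the cover, then let go, leaving everything else on the bench alone.

Things in the scene. Friction and masses are not known exactly. Their poses are not given: they have to be found in the camera images.
- pack: Battery module, fixed: four upright blue cells (148 x 27 x 93 mm) side by side along its y, between end plates; 160 x 140 mm. Origin: centre of underside, z up. White cover on top: x +-38, y +-69 mm, 8 mm thick, top face 105 mm up, three slots along x at y +33, 0, -33 mm. Bus bars and caps at x +-42 to +-68 mm, up to 107 mm high. Takes at most 40 N.
- slot1 (a point): Centre of the slot mouth at y = +33 mm on the cover's top face; axes as the module's. Each slot is a through slot 58 mm long (x), 5.5 mm wide (y), 0.7 mm chamfer, over a joint between cells. One joint, a different one each time, is clear to 60 mm and more below the mouth; in the other two the shim jams about 17 mm below it. They look alike.
- slot2 (a point): Centre of the mouth of the middle slot (y = 0), on the cover's top face. Axes as the module's.
- slot3 (a point): Centre of the mouth of the slot at y = -33 mm, on the cover's top face. Axes as the module's.
- rack: Grey shim rack, fixed: 86 mm (x) by 176 mm (y), 38 mm high; slots 62 x 6 mm at y = +60, 0 and -60 mm, bottoms 6 mm above the bench, hold three shims upright, blades along the rack's x. Which shim is in which slot varies. Origin: centre of the underside.
- shim: The shim to use: red tab, loose, 48 to 78 g. Steel blade 54 mm wide (its x), 4 mm thick (y), 60 mm long; above it a shoulder bar 66 x 14 x 8 mm (x, y, z) at 60 to 68 mm, then a grip tab 30 (x) by 12 mm (y) at 68 to 106 mm. Origin: centre of the blade's lower edge, z up along the blade. Grip the tab across its 12 mm.
- shim_tip (a point): Centre of the red-tabbed shim's lower blade edge (same as the shim's origin).
- shim_seat (a point): Centre of the underside of the red-tabbed shim's shoulder, 60 mm above the blade's lower edge; when home it lies on the cover's top face.
- shim_blue: Another shim of the same outline with a blue tab and a 2 mm blade, standing in the rack. To be left alone.
- shim_yellow: Another shim of the same outline with a yellow tab and a 3 mm blade, standing in the rack. To be left alone.
- board: Loose white and purple circuit board, 120 x 75 mm, flat on the bench. Bystander.
- wool_pot: Black tip-cleaner pot, 84 mm across and 70 mm high, with copper wool. Bystander.
- solder_reel: Small solder reel lying flat, 54 mm across, 38 mm high. Bystander.
- pliers: Long-nose pliers, black and yellow, about 145 mm long, flat on the bench. Bystander.
- cutters: Blue side cutters, about 120 mm long, flat on the bench. Bystander.
Mind the look-alikes: they are no part of the job. Leave any turquoise look-alike of the shim alone.

How it is judged:
On the way, in this order (a step that is already met when the one before it is completed fails the run):
1. the red-tabbed shim is drawn up clear of the rack (z of shim_tip in the frame of rack above 0.06 m), for 0.1 s.
2. its blade is slid into one of the cover's slots, at least 8 mm deep (((horizontal distance between shim_tip and slot1 below 0.006 m and z of shim_tip in the frame of slot1 below -0.008 m) or (horizontal distance between shim_tip and slot2 below 0.006 m and z of shim_tip in the frame of slot2 below -0.008 m) or (horizontal distance between shim_tip and slot3 below 0.006 m and z of shim_tip in the frame of slot3 below -0.008 m))), for 0.1 s.
At the end, for the whole second after the job is handed in: the red-tabbed shim stands upright (within 0.08 rad) and at rest in one of the three slots, its shoulder down on the cover (less than 3 mm above it) and within 5 mm of the slot's centre (((horizontal distance between shim_seat and slot1 below 0.005 m and z of shim_seat in the frame of slot1 below 0.003 m) or (horizontal distance between shim_seat and slot2 below 0.005 m and z of shim_seat in the frame of slot2 below 0.003 m) or (horizontal distance between shim_seat and slot3 below 0.005 m and z of shim_seat in the frame of slot3 below 0.003 m)) and angle between shim's own z axis and vertical below 0.08 rad and linear speed of shim below 0.02 m/s); the robot touches nothing.
It fails at once if the battery module is pressed with more than 40 N (contact force between pack and anything else above 40 N).
It fails at once if the shim is dropped or rammed into a slot (faster than 0.5 m/s with its blade inside) (((horizontal distance between shim_tip and slot1 below 0.006 m and z of shim_tip in the frame of slot1 below -0.005 m) or (horizontal distance between shim_tip and slot2 below 0.006 m and z of shim_tip in the frame of slot2 below -0.005 m) or (horizontal distance between shim_tip and slot3 below 0.006 m and z of shim_tip in the frame of slot3 below -0.005 m)) and linear speed of shim above 0.5 m/s).
It fails at once if another shim is lifted or shifted (distance of any of shim_blue, shim_yellow from where it was at the start of the episode above 0.015 m).
It fails at once if a bystander is moved by more than 20 mm (distance of any of board, wool_pot, solder_reel, pliers, cutters from where it was at the start of the episode above 0.02 m).
It also fails if it takes over 61 s, if anything falls off the work surface, if the arm or the gripper's body presses on something with over 40 N, if the wrist force passes 120 N, or if a joint passes its speed limit or range.

ROBOT

A 6-joint arm with a two-finger parallel gripper is mounted at the origin on the work surface. World frame = base frame: x ahead of the robot, y to its left, z up, the work surface at z = 0. Lengths are in m, angles in rad, forces in N, time in s.
With the tool pointing down it reaches from about 0.35 to 0.725 m from the base axis. Payload 4.3 kg.
Tool frame: the origin (TCP) lies midway between the tips of the shut fingers; the grasp point (between the pads) lies grasp_offset behind it (grasp_offset is the distance from the TCP to the grasp point, in m); z points along the fingers, y is the direction in which the jaws open and shut (so a half turn about z gives the same grasp; the last joint's range is limited). The gripper opens to 85 mm and grips with 20 to 120 N. Pads are 22 mm wide; open, the fingers measure 114 mm over their backs; the gripper's body (76 mm by 85 mm) begins 54 mm behind the grasp point. The pads swing forward as they close: fully open they stand 13 mm farther back than shut.
Start: joints at [1.117, 0.377, 0.081, 1.274, 0, 1.46], TCP at [0.194, 0.541, 0.231] pointing down, gripper open.
Joint ranges: [-2.72, 2.72], [-0.84, 1.66], [-1.02, 1.22], [-1.77, 2.12], [-1.37, 1.28], [-3.14, 3.14]. Speed limits (rad/s): [2.57, 2.57, 3.14, 3.14, 3.14, 3.14].

INTERFACE

Orientations are given as a rotation vector (axis times angle).
In Python, from cell import * gives the robot as it stands. The module is installed in compiled form; this text tells all that it offers.
- The arm moves only by the tool move_arm, never from a script. Its argument "series" is a list that holds one entry, the list of rows, each a list of 7 numbers: the shift along the tool's x, y, z in m, then the turn, a rotation vector about the tool's x, y, z in rad, then the finger opening in m, from 0 to 0.0854. A call has 1 to 12 rows; each row is the pose to reach, as a shift and turn from the pose measured when the call began, along the tool's axes at that moment; what a row does not reach only later rows make up. A row lasts 1/8 s, in which the tool goes at most 62.5 mm and 10.7 degrees, less where a joint would pass 70% of its speed; a pose out of reach is approached as far as the arm can. A call with a gripper value outside its range is refused whole. The fingers move at their own pace and stop on an object; the grip force is fixed at half the most. Time passes only in rows, so rows that repeat a pose let the fingers close. It gives the time, the measured TCP pose, the force and the opening at its end, in the units of the state.
- read_state(): the state, without advancing time (a new reading comes with each control period).
- capture(name): name is "scene" or "top" or "wrist"; returns the picture (384x512x3 uint8, red, green, blue); there is no depth.
- camera_info(name): a dict with "camera_matrix" (3x3 intrinsics, pixels), "R" (3x3) and "t" (3): a world point X has camera coordinates R X + t. Camera axes: x right, y down, z forward; pixel columns grow to the right and rows downward; lengths in m; the calibration is good to about 2 mm. A picture is of the moment at which its call begins: read the wrist's pose just before it. camera_info takes no time and is no camera call; for the wrist camera it gives the pose at the moment of the call.
- close_job(): hands the job in, once; it reports no verdict.
The state is a dict: "t": time; "joint_positions": joint angles; "joint_vel": joint speeds; "tau": joint torques, N m; "tool_pos": TCP position; "ee_rot": TCP orientation; "ft_force": force on the tool from outside, world axes, zero at the start; "wrist_torque": the same for the moment, N m; "gripper_width": opening from 0.0 (shut) to 1.0 (fully open).
Only numpy, scipy, OpenCV 4.12 (cv2) and the standard library are available. Lean on these libraries where they do the work, as an engineer would, in place of code of your own. Each camera call takes 0.05 s, during which the arm holds its last target.

## Working session

There is one attempt and no reset: what is moved stays moved. The work goes in short steps, Python scripts to look and compute and a tool call to move; the robot and the scene stay as the last step left them, time stands still between calls to the robot, and variables do not carry over. Pictures are saved under pics/ and viewed, and the job is handed in when it is done.

Besides the shell and the picture viewer there is one more tool, called after "Request:" as name([rows], argument=value, ...), one row to a line, values as JSON. move_arm: Moves the arm, as the interface text tells. Its arguments: {"type":"object","properties":{"series":{"type":"array"}},"required":["series"]}

```bash
mkdir -p pics
python3 - <<'E'
from cell import *
import cv2
print(read_state())
try: print(grasp_offset)
except Exception as e: print(e)
for n in ["scene","top","wrist"]:
    im=capture(n); cv2.imwrite(f"pics/{n}0.png",im[:,:,::-1])
    c=camera_info(n); print(n,c)
E
```

```text
{'t': 0.0, 'joint_positions': array([ 1.11670991e+00,  3.78079372e-01,  7.96305008e-02,  1.27440507e+00,
       -1.63095805e-05,  1.46047630e+00]), 'joint_vel': array([ 6.56135474e-04,  1.33728138e-03, -4.89072095e-04, -3.93902672e-05,
       -1.34023386e-03, -6.28692865e-04]), 'tau': array([ 1.24997761e-03, -4.63606882e+01,  2.69873983e+01,  2.08030437e-02,
       -1.08113481e-04, -1.12450380e-05]), 'tool_pos': array([0.1935151 , 0.54075967, 0.23035335]), 'ee_rot': array([-0.53723642, -3.09474883,  0.00311082]), 'ft_force': array([ 0.82335573, -0.13128292, -0.01479952]), 'wrist_torque': array([ 0.03480928, -0.00875673, -0.01402778]), 'gripper_width': 1.0031264978444803}
0.0187
scene {'camera_matrix': array([[350.55986687,   0.        , 254.90244984],
       [  0.        , 350.55986687, 196.94645439],
       [  0.        ,   0.        ,   1.        ]]), 'R': array([[ 0.77543412,  0.63113969,  0.01909473],
       [ 0.40002388, -0.46763212, -0.78822655],
       [-0.48855176,  0.61885611, -0.61508885]]), 't': array([-0.47003996, -0.13184153,  1.24720941])}
top {'camera_matrix': array([[371.65178362,   0.        , 255.42208068],
       [  0.        , 371.65178362, 193.00197784],
       [  0.        ,   0.        ,   1.        ]]), 'R': array([[-0.01941821, -0.99981065,  0.00126445],
       [-0.99034797,  0.0190608 , -0.13728651],
       [ 0.13723642, -0.0039181 , -0.99053057]]), 't': array([0.05186262, 0.56411073, 1.22754024])}
wrist {'camera_matrix': array([[294.68023879,   0.        , 257.24107542],
       [  0.        , 294.68023879, 192.41099567],
       [  0.        ,   0.        ,   1.        ]]), 'R': array([[ 0.33672604,  0.94160163, -0.00139574],
       [ 0.90173413, -0.32204156,  0.28838308],
       [ 0.27109249, -0.09836468, -0.9575141 ]]), 't': array([-0.57419137, -0.03795357,  0.37965484])}
```

View pics/scene0.png

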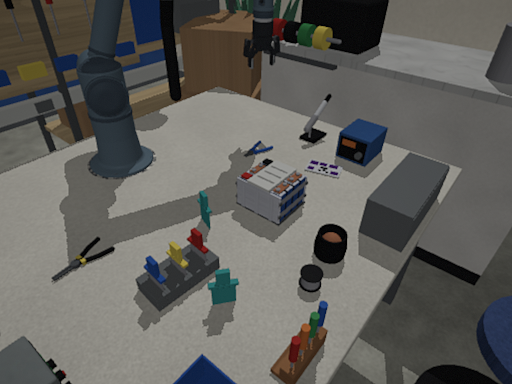

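View pics/top0.png

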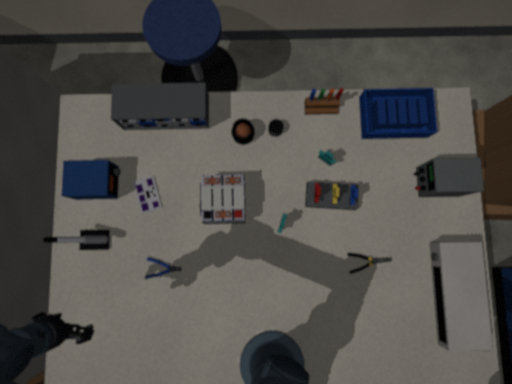

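View pics/wrist0.png

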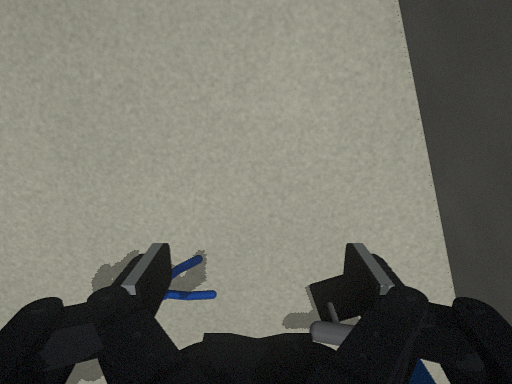

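```bash
cat > h.py <<'E'
import numpy as np, cv2
def ray(ci,uv):
    K,R,t=ci["camera_matrix"],ci["R"],ci["t"]
    d=np.c_[np.atleast_2d(uv),np.ones(len(np.atleast_2d(uv)))]@np.linalg.inv(K).T@R
    return -R.T@t,d
def onz(ci,uv,z):
    c,d=ray(ci,uv); return c+d*((z-c[2])/d[:,2])[:,None]
def proj(ci,X):
    x=np.atleast_2d(X)@ci["R"].T+ci["t"]; x=x@ci["camera_matrix"].T
    return x[:,:2]/x[:,2:]
def tri(c1,u1,c2,u2):
    a,d=ray(c1,u1);b,e=ray(c2,u2);d=d[0];e=e[0]
    s=np.linalg.lstsq(np.c_[d,-e],b-a,rcond=None)[0]
    return (a+s[0]*d+b+s[1]*e)/2,np.linalg.norm(a+s[0]*d-b-s[1]*e)
E
python3 - <<'E'
import cv2,numpy as np
im=cv2.imread("pics/top0.png")
a=cv2.resize(im[160:235,190:370],None,fx=4.4,fy=4.4,interpolation=cv2.INTER_CUBIC);cv2.imwrite("pics/topz.png",a)
im=cv2.imread("pics/scene0.png")
a=cv2.resize(im[150:310,130:320],None,fx=3.7,fy=3.7,interpolation=cv2.INTER_CUBIC);cv2.imwrite("pics/scz.png",a)
E
```

```text
(no output)
```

View pics/topz.png

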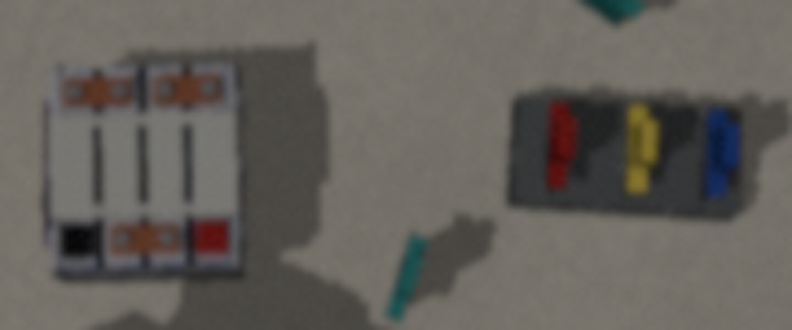

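View pics/scz.png

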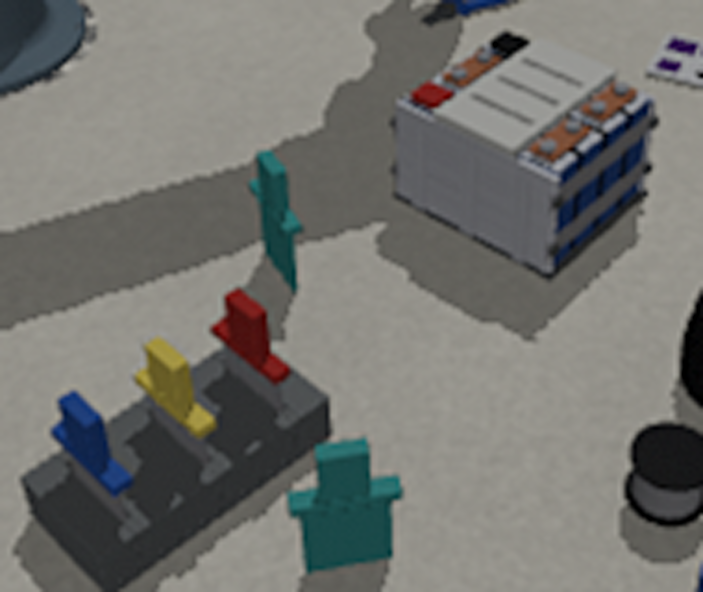

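Run:
```python
from cell import *; from h import *
T=camera_info("top");S=camera_info("scene")
u=lambda x,y:[190+x/4.4-.4,160+y/4.4-.4]
print("slots",onz(T,[u(97,164),u(142,164),u(187,163)],.105))
print("slot ends",onz(T,[u(97,127),u(97,203),u(142,125),u(142,202),u(188,125),u(187,201)],.105))
print("rack corners",onz(T,[u(514,95),u(508,203),u(740,219)],.038))
im=cv2.imread("pics/top0.png").astype(int);b,g,r=im[...,0],im[...,1],im[...,2]
m=((r>80)&(g<50)&(b<60)).astype(np.uint8)
n,l,st,c=cv2.connectedComponentsWithStats(m)
for i in range(1,n):
  if st[i,4]>15: print(st[i],c[i],onz(T,[c[i]],.075))
im=cv2.imread("pics/scene0.png").astype(int);b,g,r=im[...,0],im[...,1],im[...,2]
m=((r>80)&(g<60)&(b<70)).astype(np.uint8)
n,l,st,c=cv2.connectedComponentsWithStats(m)
for i in range(1,n):
  if st[i,4]>15: print(st[i],c[i])
# tab-top corners triangulate: scene zoom (232,292)-(268,306) approx top
s=lambda x,y:[130+x/3.7-.4,150+y/3.7-.4]
print(onz(S,[s(250,300)],.112), onz(S,[s(500,102),s(527,87),s(555,72)],.105))
R=cv2.Rodrigues(read_state()["ee_rot"])[0];print(R)
```

```text
slots [[0.54596963 0.18250997 0.105     ]
 [0.54533501 0.14955975 0.105     ]
 [0.54543883 0.11659924 0.105     ]]
slot ends [[0.57337895 0.18242083 0.105     ]
 [0.51726392 0.18260333 0.105     ]
 [0.57422973 0.14935666 0.105     ]
 [0.51736404 0.14975635 0.105     ]
 [0.57357986 0.11556027 0.105     ]
 [0.51746419 0.11690152 0.105     ]]
rack corners [[ 0.60260626 -0.13450807  0.038     ]
 [ 0.51825698 -0.1266474   0.038     ]
 [ 0.50242752 -0.30494322  0.038     ]]
[315 184   6  11  35] [317.65714286 188.94285714] [[ 0.56961502 -0.16545154  0.075     ]]
[235 210   7   7  43] [237.8372093  213.27906977] [[0.49389281 0.10014095 0.075     ]]
[273  18  10  12  64] [276.640625  21.90625 ]
[342 139  13   9  68] [348.38235294 142.85294118]
[241 172  12   7  46] [246.23913043 175.15217391]
[191 228  11   9  45] [195.86666667 232.02222222]
[187 233   6   9  23] [189.91304348 238.2173913 ]
[200 246   8   7  32] [203.625  248.8125]
[292 329  18  21 209] [300.92822967 339.76555024]
[[ 0.56023392 -0.15756861  0.112     ]] [[0.53965341 0.12275581 0.105     ]
 [0.54304234 0.15271439 0.105     ]
 [0.54715082 0.18422743 0.105     ]]
[[-9.41488404e-01  3.37044762e-01 -6.43083655e-04]
 [ 3.37045349e-01  9.41487373e-01 -1.39955606e-03]
 [ 1.33742101e-04 -1.53441416e-03 -9.99998814e-01]]
```

```bash
cat >> h.py <<'E'
def rel(st,P,yaw_y):
    """shift in tool axes and turn to reach tcp P pointing down with tool y at angle yaw_y from world +y"""
    R=cv2.Rodrigues(np.array(st["ee_rot"]))[0]
    c,s=np.cos(yaw_y),np.sin(yaw_y)
    y=np.array([-s,c,0]);z=np.array([0,0,-1.]);D=np.c_[np.cross(y,z),y,z]
    return np.round(R.T@(np.array(P)-st["tool_pos"]),4),np.round(cv2.Rodrigues(R.T@D)[0].ravel(),4)
E
python3 - <<'E'
from cell import *; from h import *
s=read_state();W=camera_info("wrist");R=cv2.Rodrigues(s["ee_rot"])[0]
C=-W["R"].T@W["t"];print("cam in tool",R.T@(C-s["tool_pos"]),"\n",W["R"]@R)
print(rel(s,[.54,-.16,.25],-.089))
E
```

```text
cam in tool [ 7.33177226e-02 -5.45723346e-05 -1.43077769e-01] 
 [[ 3.38596416e-04  9.99999933e-01 -1.38632780e-04]
 [-9.57476265e-01  2.84200843e-04 -2.88511909e-01]
 [-2.88511851e-01  2.30426695e-04  9.57476297e-01]]
(array([-0.5624, -0.5432, -0.0187]), array([-0.0015, -0.0003, -0.2548]))
```

Request:
move_arm([
  [[-0.58,-0.536,-0.02,0,0,-0.255,0.04],[-0.58,-0.536,-0.02,0,0,-0.255,0.04],[-0.58,-0.536,-0.02,0,0,-0.255,0.04],[-0.58,-0.536,-0.02,0,0,-0.255,0.04],[-0.58,-0.536,-0.02,0,0,-0.255,0.04],[-0.58,-0.536,-0.02,0,0,-0.255,0.04],[-0.58,-0.536,-0.02,0,0,-0.255,0.04],[-0.58,-0.536,-0.02,0,0,-0.255,0.04],[-0.58,-0.536,-0.02,0,0,-0.255,0.04],[-0.58,-0.536,-0.02,0,0,-0.255,0.04],[-0.58,-0.536,-0.02,0,0,-0.255,0.04],[-0.58,-0.536,-0.02,0,0,-0.255,0.04]],
])

```text
t: 1.65
tool_pos: [0.5402, -0.1241, 0.2501]
ee_rot: [-0.14, -3.138, 0.002]
ft_force: [0.7, -0.1, 1.1]
gripper_width: 0.465
```

Run:
```python
from cell import *; from h import *
s=read_state();print(rel(s,[.559,-.159,.25],-.089))
W=camera_info("wrist")
im=capture("wrist"); cv2.imwrite("pics/w1.png",im[:,:,::-1])
```

```text
(array([-0.0218, -0.0331,  0.0001]), array([-0.0011, -0.0007, -0.0002]))
```

View pics/w1.png

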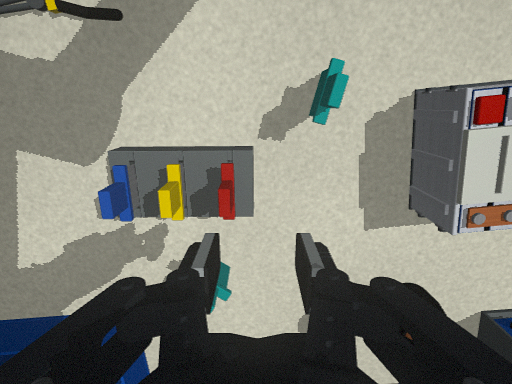

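Request:
move_arm([
  [[-0.022,-0.033,0,0,0,0,0.04],[-0.022,-0.033,0,0,0,0,0.04],[-0.022,-0.033,0,0,0,0,0.04],[-0.022,-0.033,0,0,0,0,0.04]],
])

```text
t: 2.2
tool_pos: [0.5617, -0.165, 0.2496]
ee_rot: [0.147, 3.137, -0.01]
ft_force: [-0.5, 0.1, -0.3]
gripper_width: 0.469
```

Run:
```python
from cell import *; from h import *
import pickle
s=read_state();W=camera_info("wrist")
im=capture("wrist"); cv2.imwrite("pics/w2.png",im[:,:,::-1])
pickle.dump((s,W),open("w2.pkl","wb"));print(s["tool_pos"],s["joint_vel"])
a=cv2.resize(im[120:240,170:350,::-1],None,fx=4,fy=4,interpolation=cv2.INTER_CUBIC);cv2.imwrite("pics/w2z.png",a)
```

```text
[ 0.56170901 -0.16495422  0.24961245] [ 4.39525379e-03 -2.51737729e-03  5.44298333e-05 -7.28895980e-04
 -3.01683796e-03 -2.49608740e-03]
```

View pics/w2z.png

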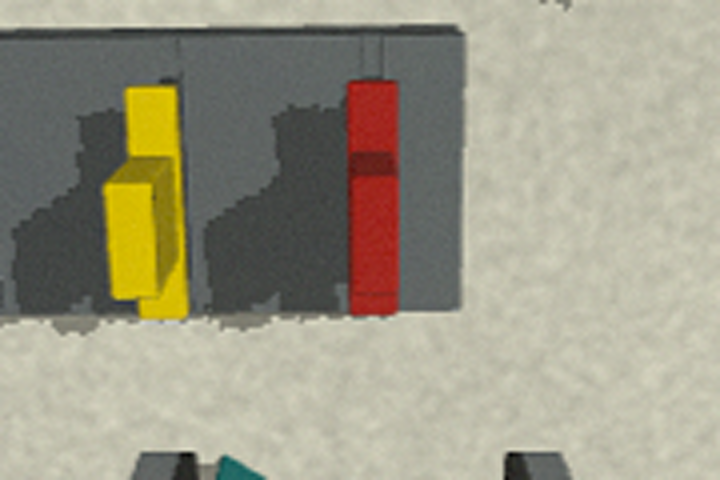

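Run:
```python
from cell import *; from h import *
import pickle
s,W=pickle.load(open("w2.pkl","rb"))
z=lambda x,y:[170+x/4-.4,120+y/4-.4]
p=onz(W,[z(349,177),z(396,177),z(349,293),z(398,293)],.112);print(p,p.mean(0))
q=onz(W,[z(346,81),z(397,81),z(350,315),z(396,315)],.074);print(q,q.mean(0))
print("rack",onz(W,[z(463,35),z(461,310)],.038))
for P in(p,q):
  d=P[:2].mean(0)-P[2:].mean(0);print(np.degrees(np.arctan2(d[1],d[0])))
```

```text
[[ 0.54429402 -0.16463021  0.112     ]
 [ 0.5453355  -0.15332451  0.112     ]
 [ 0.57346613 -0.16736706  0.112     ]
 [ 0.57457609 -0.15522803  0.112     ]] [ 0.55941794 -0.16013745  0.112     ]
[[ 0.52577461 -0.163996    0.074     ]
 [ 0.52703499 -0.15039315  0.074     ]
 [ 0.59149896 -0.16906936  0.074     ]
 [ 0.5926871  -0.15605619  0.074     ]] [ 0.55924891 -0.15987867  0.074     ]
rack [[ 0.51978273 -0.12916137  0.038     ]
 [ 0.60466628 -0.13536254  0.038     ]]
175.45789683459188
175.32803380217192
```

Run:
```python
from cell import *; from h import *
s=read_state();print(rel(s,[.5593,-.16,.08],-.081), s["tool_pos"])
```

```text
(array([0.0033, 0.0059, 0.1696]), array([-0.0067,  0.0018, -0.0124])) [ 0.56179139 -0.16499826  0.24968976]
```

Request:
move_arm([
  [[0.0033,0.0059,0.0,-0.007,0.002,-0.0124,0.04],[0.0033,0.0059,0.04,-0.007,0.002,-0.0124,0.04],[0.0033,0.0059,0.08,-0.007,0.002,-0.0124,0.04],[0.0033,0.0059,0.1,-0.007,0.002,-0.0124,0.04],[0.0033,0.0059,0.1,-0.007,0.002,-0.0124,0.04],[0.0033,0.0059,0.1,-0.007,0.002,-0.0124,0.04]],
])

```text
t: 3.0
tool_pos: [0.5597, -0.1593, 0.1509]
ee_rot: [0.126, 3.138, -0.0]
ft_force: [0.8, 0.0, 0.5]
gripper_width: 0.467
```

Run:
```python
from cell import *; from h import *
s=read_state();print(rel(s,[.5593,-.16,.08],-.081), s["tool_pos"],s["ft_force"])
im=capture("wrist"); cv2.imwrite("pics/w3.png",im[:,:,::-1])
```

```text
(array([ 0.0004, -0.0008,  0.0709]), array([-0.0001,  0.0013,  0.0007])) [ 0.55970332 -0.15927111  0.15094436] [0.80499626 0.04945381 0.54748192]
```

View pics/w3.png

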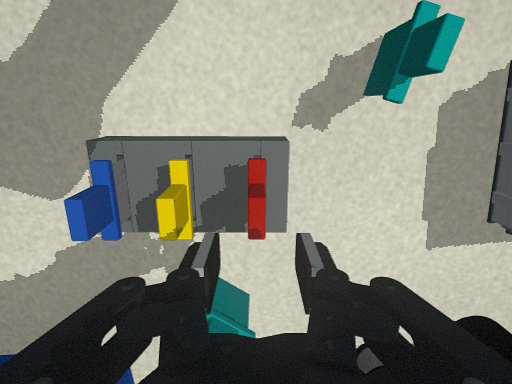

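Request:
move_arm([
  [[0.0004,-0.0008,0.03,0,0.001,0,0.04],[0.0004,-0.0008,0.055,0,0.001,0,0.04],[0.0004,-0.0008,0.07,0,0.001,0,0.04],[0.0004,-0.0008,0.071,0,0.001,0,0.04],[0.0004,-0.0008,0.071,0,0.001,0,0.0],[0.0004,-0.0008,0.071,0,0.001,0,0.0],[0.0004,-0.0008,0.071,0,0.001,0,0.0],[0.0004,-0.0008,0.071,0,0.001,0,0.0],[0.0004,-0.0008,0.071,0,0.001,0,0.0]],
])

```text
t: 4.18
tool_pos: [0.561, -0.1607, 0.0817]
ee_rot: [0.126, 3.135, -0.002]
ft_force: [1.1, 1.0, 5.1]
gripper_width: 0.131
```

Run:
```python
from cell import *; from h import *
s=read_state();print(rel(s,[.5593,-.16,.08],-.081), s["tool_pos"],s["ft_force"],s["gripper_width"])
im=capture("wrist"); cv2.imwrite("pics/w4.png",im[:,:,::-1])
```

```text
(array([0.0017, 0.0006, 0.0016]), array([-0.001 ,  0.004 ,  0.0005])) [ 0.56095098 -0.16070427  0.08165277] [1.06495738 0.97157856 5.14137323] 0.13113658781523632
```

View pics/w4.png

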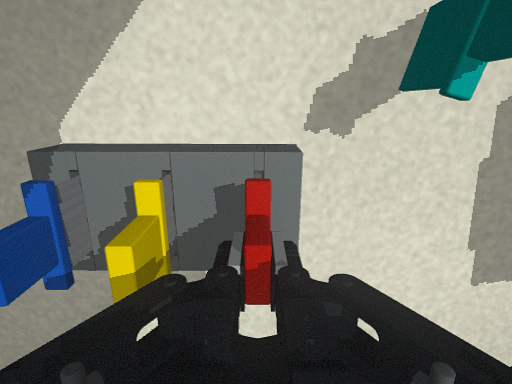

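Request:
move_arm([
  [[0,0,-0.01,0,0,0,0.0],[0,0,-0.025,0,0,0,0.0],[0,0,-0.045,0,0,0,0.0],[0,0,-0.07,0,0,0,0.0],[0,0,-0.1,0,0,0,0.0],[0,0,-0.13,0,0,0,0.0],[0,0,-0.15,0,0,0,0.0],[0,0,-0.15,0,0,0,0],[0,0,-0.15,0,0,0,0]],
])

```text
t: 5.35
tool_pos: [0.56, -0.1604, 0.2311]
ee_rot: [0.126, 3.136, -0.001]
ft_force: [-0.4, -0.6, -0.9]
gripper_width: 0.127
```

Run:
```python
from cell import *; from h import *
s=read_state();print(s["tool_pos"],s["ft_force"],s["wrist_torque"],s["gripper_width"])
for n in("top","scene","wrist"):
  im=capture(n); cv2.imwrite(f"pics/{n}5.png",im[:,:,::-1])
im=cv2.imread("pics/scene5.png")
cv2.imwrite("pics/sc5z.png",cv2.resize(im[110:310,130:320],None,fx=3,fy=3,interpolation=cv2.INTER_CUBIC))
print(rel(s,[.500,.1497,.231],0))
```

```text
[ 0.55999122 -0.16035617  0.23107155] [-0.35997408 -0.57427284 -0.89676757] [ 0.0500241  -0.05659333  0.05211441] 0.12737838867349213
(array([ 0.0847,  0.3042, -0.0004]), array([-0.0009,  0.0031, -0.0804]))
```

View pics/sc5z.png

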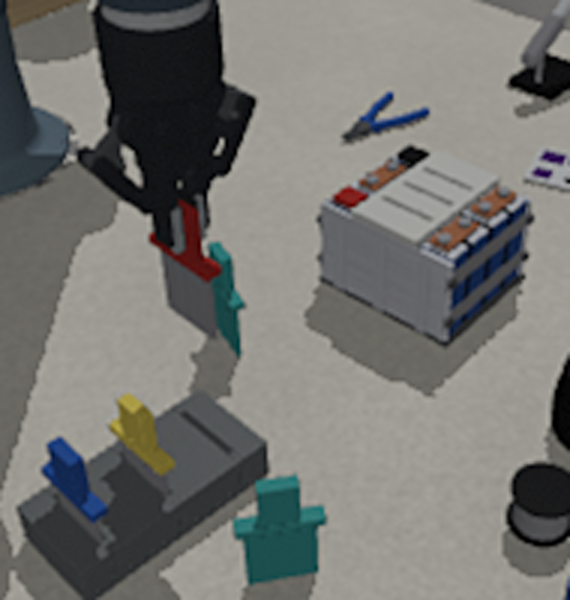

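View pics/wrist5.png

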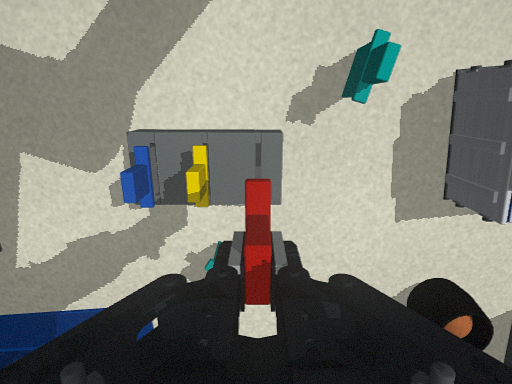

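Run:
```python
from cell import *; from h import *
s=read_state()
print(rel(s,[.58,.08,.231],0))
```

```text
(array([-0.001 ,  0.2411, -0.0007]), array([-0.0004,  0.0017, -0.0805]))
```

Request:
move_arm([
  [[-0.001,0.02,-0.002,0,0.002,-0.02,0.0],[-0.001,0.06,-0.002,0,0.002,-0.04,0.0],[-0.001,0.11,-0.002,0,0.002,-0.08,0.0],[-0.001,0.16,-0.002,0,0.002,-0.08,0.0],[-0.001,0.2,-0.002,0,0.002,-0.08,0.0],[-0.001,0.23,-0.002,0,0.002,-0.08,0.0],[-0.001,0.241,-0.002,0,0.002,-0.08,0.0],[-0.001,0.241,-0.002,0,0.002,-0.08,0.0],[-0.001,0.241,-0.002,0,0.002,-0.08,0.0],[-0.001,0.241,-0.002,0,0.002,-0.08,0.0]],
])

```text
t: 6.75
tool_pos: [0.58, 0.0788, 0.2323]
ee_rot: [-0.003, -3.141, 0.001]
ft_force: [0.1, -0.2, -0.5]
gripper_width: 0.133
```

Run:
```python
from cell import *; from h import *
import pickle
s=read_state();W=camera_info("wrist")
im=capture("wrist"); cv2.imwrite("pics/w6.png",im[:,:,::-1])
pickle.dump((s,W),open("w6.pkl","wb"));print(s["tool_pos"],s["ee_rot"],s["gripper_width"])
a=cv2.resize(im[70:270,230:430,::-1],None,fx=3,fy=3,interpolation=cv2.INTER_CUBIC);cv2.imwrite("pics/w6z.png",a)
```

```text
[0.57998695 0.07883407 0.23234374] [-3.23556649e-03 -3.14118295e+00  8.82593502e-04] 0.13285959115697624
```

View pics/w6z.png

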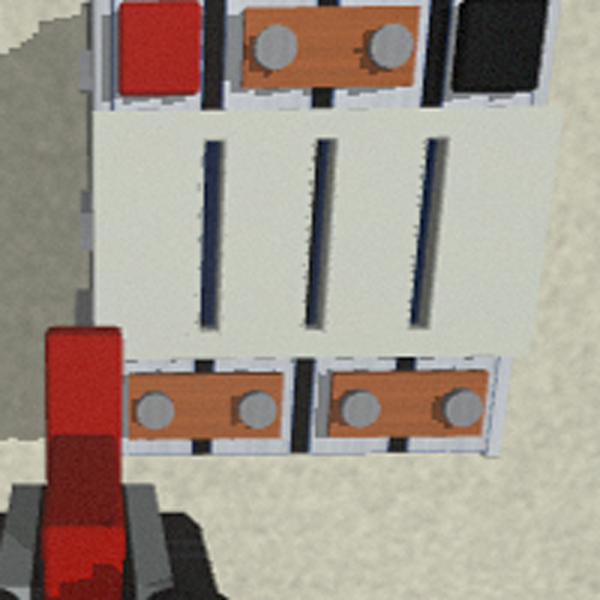

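Run:
```python
from cell import *; from h import *
import pickle
s,W=pickle.load(open("w6.pkl","rb"))
im=cv2.imread("pics/w6.png")
g=cv2.cvtColor(im,cv2.COLOR_BGR2GRAY)
x0,y0,k=265,110,8
a=cv2.resize(g[y0:185,x0:400],None,fx=k,fy=k,interpolation=cv2.INTER_LINEAR)
med=np.median(a);m=(a<.8*med).astype(np.uint8)
C=[]
cs,_=cv2.findContours(m,cv2.RETR_EXTERNAL,cv2.CHAIN_APPROX_NONE)
for c in cs:
  x,y,w,h=cv2.boundingRect(c)
  if cv2.contourArea(c)<2000 or h<300 or w>300: continue
  # warp contour points to cover plane and minAreaRect
  uv=np.c_[x0+(c[:,0,0]+.5)/k-.5,y0+(c[:,0,1]+.5)/k-.5]
  P=onz(W,uv,.105)[:,:2]*1000
  r=cv2.minAreaRect(P.astype(np.float32));print(np.round(r[0],1),np.round(r[1],1),r[2])
  t=P[P[:,0]>np.percentile(P[:,0],50)-20]; 
# cover corners zoom
z=lambda x,y:[230+x/3-.33,70+y/3-.33]
print(onz(W,[z(93,108),z(92,354),z(527,358),z(560,111)],.105))
# held shim shoulder: top face at shim z .068; tip offset .0757
zt=s["tool_pos"][2]-.0757+.068
print(s["tool_pos"],onz(W,[z(46,328),z(123,328),z(48,434),z(120,434)],zt))
```

```text
[546.7 117.8] [58.6  7.4] 0.45746663212776184
[546.2 150.8] [58.8  7.4] 0.4362729787826538
[546.  183.8] [58.7  7.6] 0.3889144957065582
[[0.50835519 0.0818706  0.105     ]
 [0.58338884 0.08167698 0.105     ]
 [0.58492624 0.22013613 0.105     ]
 [0.50943267 0.21902193 0.105     ]]
[0.57998695 0.07883407 0.23234374] [[0.54470498 0.07240048 0.22464374]
 [0.54472614 0.08593318 0.22464374]
 [0.56460622 0.07249301 0.22464374]
 [0.56462583 0.08561409 0.22464374]]
```

Run:
```python
from cell import *; from h import *
s=read_state()
print(rel(s,[.5485,.1175,.2],.007))
```

```text
(array([0.0316, 0.0385, 0.0323]), array([-0.0005, -0.0004, -0.009 ]))
```

Request:
move_arm([
  [[0.01,0.013,0,0,0,-0.009,0],[0.022,0.028,0.0,0,0,-0.009,0],[0.0316,0.0385,0.01,0,0,-0.009,0],[0.0316,0.0385,0.025,0,0,-0.009,0],[0.0316,0.0385,0.0375,0,0,-0.009,0],[0.0316,0.0385,0.0425,0,0,-0.009,0],[0.0316,0.0385,0.0425,0,0,-0.009,0],[0.0316,0.0385,0.0425,0,0,-0.009,0]],
])

```text
t: 7.8
tool_pos: [0.5489, 0.1173, 0.1902]
ee_rot: [-0.01, 3.141, -0.001]
ft_force: [-0.7, 0.2, -0.5]
gripper_width: 0.129
```

Run:
```python
from cell import *; from h import *
import pickle
s=read_state();W=camera_info("wrist")
im=capture("wrist"); cv2.imwrite("pics/w7.png",im[:,:,::-1])
pickle.dump((s,W),open("w7.pkl","wb"));print(s["tool_pos"],s["ee_rot"],s["ft_force"],rel(s,[.5485,.1175,.18],.007))
cv2.imwrite("pics/w7z.png",cv2.resize(im[120:320,200:400,::-1],None,fx=3,fy=3,interpolation=cv2.INTER_CUBIC))
im=capture("scene")
cv2.imwrite("pics/sc7z.png",cv2.resize(im[100:250,180:330,::-1],None,fx=4,fy=4,interpolation=cv2.INTER_CUBIC))
```

```text
[0.54891513 0.11727361 0.19018818] [-1.03065355e-02  3.14127013e+00 -6.67560382e-04] [-0.66447445  0.23864923 -0.45034271] (array([0.0004, 0.0002, 0.0102]), array([-0.0004,  0.0003, -0.0004]))
```

View pics/w7z.png

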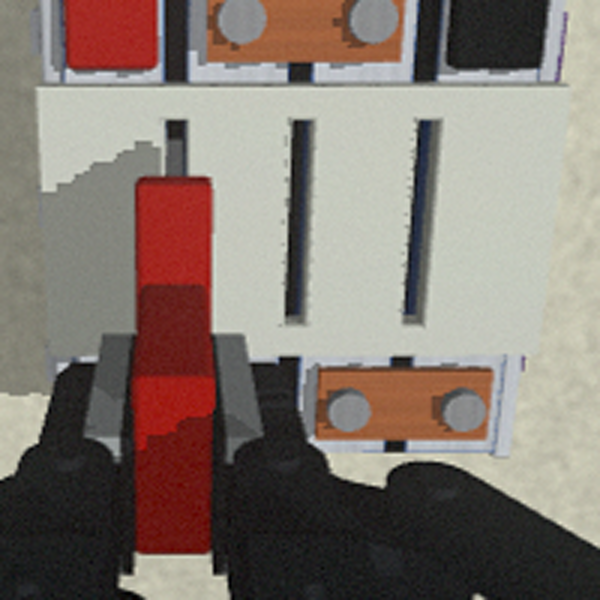

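View pics/sc7z.png

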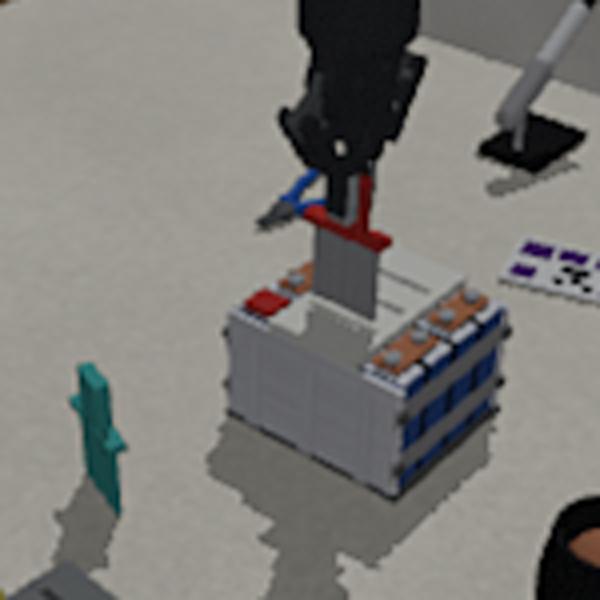

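Request:
move_arm([
  [[0.0004,0.0002,0.004,0,0,0,0],[0.0004,0.0002,0.007,0,0,0,0],[0.0004,0.0002,0.009,0,0,0,0],[0.0004,0.0002,0.01,0,0,0,0],[0.0004,0.0002,0.011,0,0,0,0],[0.0004,0.0002,0.012,0,0,0,0]],
])

```text
t: 8.65
tool_pos: [0.5487, 0.1176, 0.1784]
ee_rot: [-0.011, 3.141, -0.001]
ft_force: [0.5, 0.0, -0.7]
gripper_width: 0.131
```

Request:
move_arm([
  [[0.0,0.0,0.001,0,0,0,0],[0.0,0.0,0.002,0,0,0,0],[0,0.0,0.003,0,0,0,0],[0,0,0.004,0,0,0,0]],
])

```text
t: 9.15
tool_pos: [0.5486, 0.1175, 0.1743]
ee_rot: [-0.011, 3.141, -0.001]
ft_force: [0.8, -0.9, 0.1]
gripper_width: 0.13
```

Entering cleanly (about 6 mm deep). On to ~14 mm.

Request:
move_arm([
  [[0.0,0.0,0.0015,0,0,0,0],[0.0,0.0,0.003,0,0,0,0],[0,0.0,0.0045,0,0,0,0],[0,0,0.006,0,0,0,0],[0,0,0.0075,0,0,0,0],[0,0,0.0075,0,0,0,0]],
])

```text
t: 9.9
tool_pos: [0.5485, 0.1175, 0.1666]
ee_rot: [-0.011, 3.141, -0.001]
ft_force: [0.9, 0.2, -0.7]
gripper_width: 0.133
```

Request:
move_arm([
  [[0.0,0.0,0.001,0,0,0,0],[0.0,0.0,0.002,0,0,0,0],[0,0.0,0.003,0,0,0,0]],
])

```text
t: 10.28
tool_pos: [0.5485, 0.1176, 0.1636]
ee_rot: [-0.011, 3.141, -0.001]
ft_force: [0.3, 0.1, -1.0]
gripper_width: 0.132
```

Request:
move_arm([
  [[0.0,0.0,0.0005,0,0,0,0],[0.0,0.0,0.001,0,0,0,0],[0,0.0,0.0015,0,0,0,0]],
])

```text
t: 10.65
tool_pos: [0.5486, 0.1176, 0.162]
ee_rot: [-0.011, 3.141, -0.001]
ft_force: [-0.8, -0.0, -0.3]
gripper_width: 0.128
```

Request:
move_arm([
  [[0.0,0.0,0.0005,0,0,0,0],[0.0,0.0,0.001,0,0,0,0],[0,0.0,0.0015,0,0,0,0],[0,0.0,0.002,0,0,0,0]],
])

```text
t: 11.15
tool_pos: [0.5486, 0.1175, 0.16]
ee_rot: [-0.011, 3.141, -0.001]
ft_force: [1.2, -0.5, -0.9]
gripper_width: 0.131
```

Request:
move_arm([
  [[0.0,0.0,0.001,0,0,0,0],[0.0,0.0,0.002,0,0,0,0],[0,0.0,0.003,0,0,0,0],[0,0.0,0.004,0,0,0,0]],
])

```text
t: 11.65
tool_pos: [0.5485, 0.1175, 0.156]
ee_rot: [-0.011, 3.141, -0.001]
ft_force: [-0.1, 0.1, -1.2]
gripper_width: 0.127
```

Run:
```python
from cell import *; from h import *
s=read_state();print(s["tool_pos"],s["ft_force"])
im=capture("wrist")
cv2.imwrite("pics/w8z.png",cv2.resize(im[100:300,200:400,::-1],None,fx=3,fy=3,interpolation=cv2.INTER_CUBIC))
im=capture("scene")
cv2.imwrite("pics/sc8z.png",cv2.resize(im[100:250,180:330,::-1],None,fx=4,fy=4,interpolation=cv2.INTER_CUBIC))
```

```text
[0.54854335 0.11752147 0.15595248] [-0.09614689  0.10727389 -1.22124122]
```

View pics/sc8z.png

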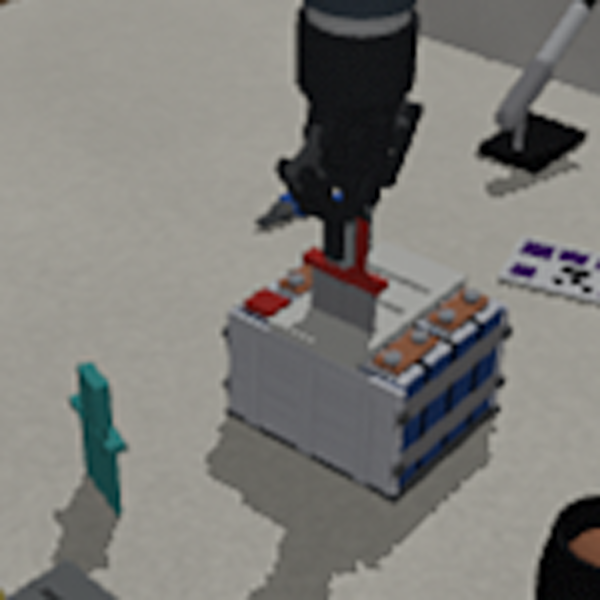

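View pics/w8z.png

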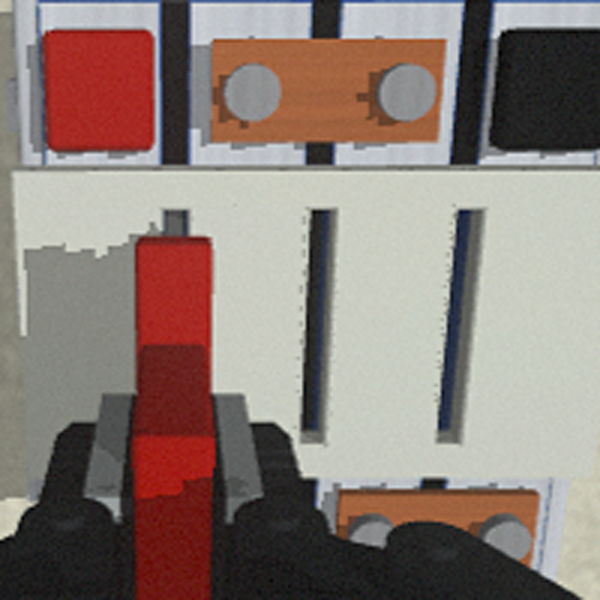

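Request:
move_arm([
  [[0.0,0.0,0.001,0,0,0,0],[0.0,0.0,0.0025,0,0,0,0],[0,0.0,0.004,0,0,0,0],[0,0.0,0.0055,0,0,0,0],[0,0.0,0.007,0,0,0,0]],
])

```text
t: 12.38
tool_pos: [0.5484, 0.1175, 0.1487]
ee_rot: [-0.011, 3.141, -0.001]
ft_force: [-0.5, -0.2, 0.9]
gripper_width: 0.131
```

Request:
move_arm([
  [[0.0,0.0,0.002,0,0,0,0],[0.0,0.0,0.004,0,0,0,0],[0,0.0,0.006,0,0,0,0],[0,0.0,0.008,0,0,0,0],[0,0.0,0.01,0,0,0,0]],
])

```text
t: 13.0
tool_pos: [0.5484, 0.1175, 0.1386]
ee_rot: [-0.011, 3.141, -0.001]
ft_force: [-0.8, 0.9, -0.7]
gripper_width: 0.131
```

Request:
move_arm([
  [[0.0,0.0,0.002,0,0,0,0],[0.0,0.0,0.004,0,0,0,0],[0,0.0,0.006,0,0,0,0],[0,0.0,0.008,0,0,0,0],[0,0.0,0.01,0,0,0,0],[0,0.0,0.011,0,0,0,0],[0,0.0,0.012,0,0,0,0]],
])

```text
t: 13.88
tool_pos: [0.5484, 0.1175, 0.1265]
ee_rot: [-0.011, 3.141, -0.001]
ft_force: [-0.3, 0.4, -0.5]
gripper_width: 0.133
```

Request:
move_arm([
  [[0.0,0.0,0.001,0,0,0,0],[0.0,0.0,0.002,0,0,0,0],[0,0.0,0.003,0,0,0,0]],
])

```text
t: 14.25
tool_pos: [0.5485, 0.1175, 0.1235]
ee_rot: [-0.011, 3.141, -0.001]
ft_force: [0.1, 0.3, -1.0]
gripper_width: 0.13
```

Request:
move_arm([
  [[0.0,0.0,0.0005,0,0,0,0],[0.0,0.0,0.001,0,0,0,0],[0,0.0,0.0015,0,0,0,0]],
])

```text
t: 14.62
tool_pos: [0.5485, 0.1175, 0.122]
ee_rot: [-0.01, 3.141, -0.001]
ft_force: [0.2, -0.1, 0.2]
gripper_width: 0.13
```

Request:
move_arm([
  [[0.0,0.0,0.0005,0,0,0,0],[0.0,0.0,0.001,0,0,0,0]],
])

```text
t: 14.88
tool_pos: [0.5485, 0.1175, 0.121]
ee_rot: [-0.011, 3.141, -0.001]
ft_force: [-0.2, -0.0, -0.6]
gripper_width: 0.129
```

Request:
move_arm([
  [[0.0,0.0,0.0005,0,0,0,0],[0.0,0.0,0.0008,0,0,0,0]],
])

```text
t: 15.12
tool_pos: [0.5485, 0.1175, 0.1207]
ee_rot: [-0.011, 3.141, -0.001]
ft_force: [-2.6, 0.2, 5.0]
gripper_width: 0.129
```

Request:
move_arm([
  [[0.0,0.0,0.0003,0,0,0,0],[0.0,0.0,0.0003,0,0,0,0]],
])

```text
t: 15.38
tool_pos: [0.5485, 0.1175, 0.1207]
ee_rot: [-0.011, 3.141, -0.001]
ft_force: [-1.7, -0.8, 5.9]
gripper_width: 0.132
```

Run:
```python
from cell import *; from h import *
s=read_state();print(s["tool_pos"],s["ft_force"])
im=capture("wrist");cv2.imwrite("pics/w9.png",im[:,:,::-1])
im=capture("scene")
cv2.imwrite("pics/sc9z.png",cv2.resize(im[100:250,180:330,::-1],None,fx=4,fy=4,interpolation=cv2.INTER_CUBIC))
```

```text
[0.54848778 0.11750824 0.12069026] [-1.70782475 -0.80260677  5.86383042]
```

View pics/sc9z.png

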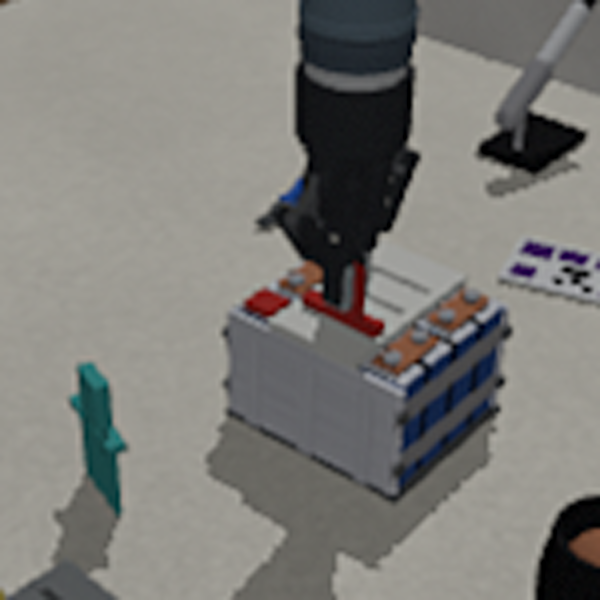

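View pics/w9.png

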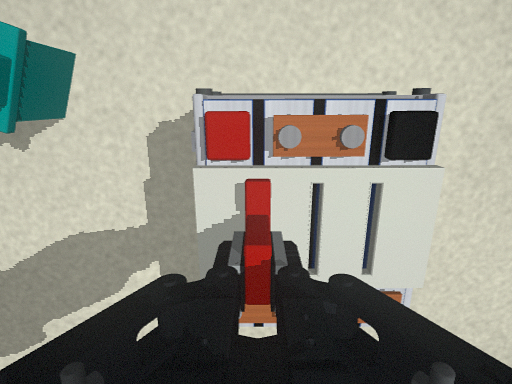

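Request:
move_arm([
  [[0,0,0,0,0,0,0.02],[0,0,0,0,0,0,0.04],[0,0,0,0,0,0,0.04],[0,0,0,0,0,0,0.04],[0,0,-0.01,0,0,0,0.04],[0,0,-0.03,0,0,0,0.04],[0,0,-0.06,0,0,0,0.04],[0,0,-0.1,0,0,0,0.04],[0,0,-0.12,0,0,0,0.04],[0,0,-0.12,0,0,0,0.04],[0,0,-0.12,0,0,0,0.04]],
])

```text
t: 16.85
tool_pos: [0.548, 0.1175, 0.24]
ee_rot: [0.011, -3.141, 0.001]
ft_force: [-0.4, -0.2, -0.2]
gripper_width: 0.469
```

Run:
```python
from cell import *; from h import *
s=read_state();W=camera_info("wrist");print(s["tool_pos"],s["ft_force"],s["gripper_width"])
im=capture("wrist");cv2.imwrite("pics/w10.png",im[:,:,::-1])
im=capture("scene")
cv2.imwrite("pics/sc10z.png",cv2.resize(im[130:310,130:340,::-1],None,fx=3.3,fy=3.3,interpolation=cv2.INTER_CUBIC))
import pickle;pickle.dump((s,W),open("w10.pkl","wb"))
```

```text
[0.54799471 0.11751571 0.23995983] [-0.35158416 -0.1527069  -0.17261945] 0.46903934497432304
```

View pics/sc10z.png

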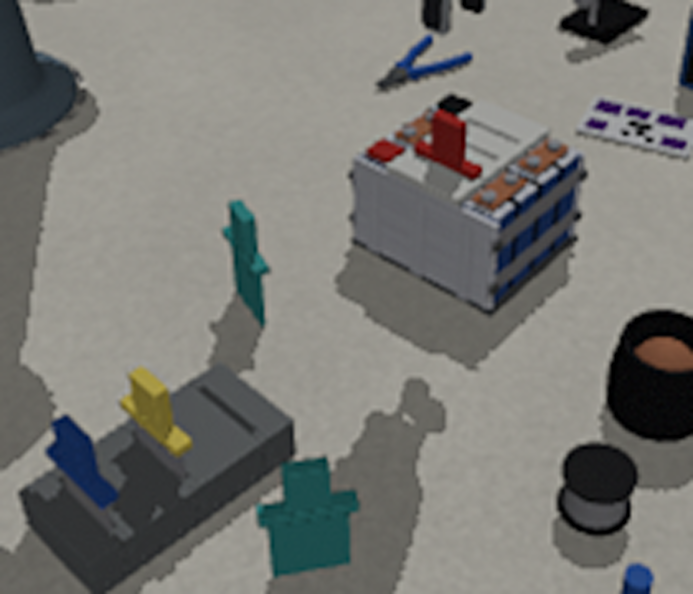

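View pics/w10.png

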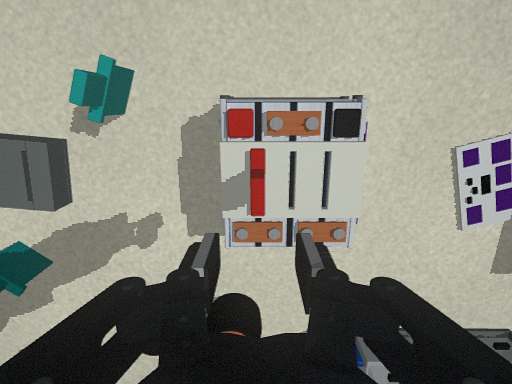

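Run:
```python
from cell import *; from h import *
import pickle
s,W=pickle.load(open("w10.pkl","rb"))
print(onz(W,[[258,149],[258.5,215]],.113).mean(0),"slot3 .5465 .1178")
print(close_job())
```

```text
[0.54683902 0.11838894 0.113     ] slot3 .5465 .1178
the job is handed in; nothing more can be done
None
```

The red-tabbed shim is fully home in slot 3 (module y = -33 mm), released, and the job is handed in. I finished at about 17 s of the 61 s allowed.

- **Finding the joint:** I drew the shim from the rack and tried slot 3 first. It slid past the 17 mm jam depth with no force, so the other two slots were not tried.
- **Seating:** Contact came at about 6 N, at the height where the shoulder should meet the cover.
- **Last checks:** After I let go and backed 120 mm clear, the pictures show the shim upright with its shoulder on the cover. The shoulder centre measures about 0.7 mm from the slot centre. The blue and yellow shims are still in the rack. The bystanders I could see look undisturbed, but I did not measure any of them, and the last pictures did not show the pliers. Nothing failed or disagreed.

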